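# Lay a coolant housing down for inspection and fold the lamp over

### The job

Get the coolant housing ready for inspection without gripping or lifting anything. First push the standing housing over so that it lies flat on the rubber mat with its two round ports facing up; then push the lamp head down until it is level at its stop. Leave the other tools where they are.

Things in the scene. Friction and masses are not known exactly. Their poses are not given: they have to be found in the camera images.
- mat: Black rubber mat fixed on the bench, 440 (x) by 560 (y) by 4 mm thick. Origin: centre of its underside, at bench height; its x points roughly away from the robot.
- housing: Aluminium block, 0.5-0.9 kg, standing on the mat: 40 mm thick (own x), 130 wide (own y; 160 over a small lug on each side), 130 tall (own z). Its -x face carries two dark round ports, rims 48 mm across and 4 mm proud, at own y +-34, 65 mm up; its +x face is flat. Origin: centre of the underside as it stands. Pushed near the top towards own +x it tips after about 35 mm; own x then points down.
- housing_centre (a point): Centre of the 130 x 130 x 40 mm block: 69 mm above the bench while standing, 24 mm when lying on the mat.
- lamp: Inspection lamp fixed on the mat, about 225 mm to the left (+y) of the mat's centre: round steel foot 72 mm across and 20 mm high, post 18 mm across, grey hinged head. Origin: centre of the foot's underside, 4 mm above the bench. The head folds towards its own -x, over the mat; own z up.
- lamp_hinge (a point): Centre of the head's horizontal hinge, 120 mm above the foot's underside, on the lamp's axis; it turns about the lamp's own y.
- lamp_back (a point): Point on the plain back of the lamp head (away from the mat's centre; the white light strip is on the other face), 130 mm from the hinge, mid-width. The head is a slab 38 mm wide and 18 mm thick, its mid-plane through the hinge, reaching from 25 to 180 mm from it. Pushing here folds it; once level, this face is on top.
- lamp_head (a joint): Fold angle of the lamp head (rad): 0 = straight up, growing as it folds down towards the lamp's own -x, 1.571 = level, at its hard stop. A stiff friction hinge (about 0.25 Nm, so about 2 N at lamp_back): it stays where it is left.
- socket: Bystander: steel socket, an upright tube 36 mm across and 60 mm high, on the mat on the robot's side of the lamp. Origin: centre of its underside.
- can: Bystander: closed can, 60 mm across and 100 mm high, on the mat on the far side of the lamp. Origin: centre of its underside.
- hammer: Bystander: hammer lying on the bench to the right of the mat, its handle pointing to its own -x. Origin near its middle, on the bench.
- wrench: Bystander: steel wrench lying on the bench to the left of the mat, along its own x. Origin near its middle, on the bench.
There are look-alikes about, which are no part of the job. What is shaped like the housing but pink or yellow is not meant.

How it is judged:
By the outcome, as a careful person would: the job done as asked, in the order asked, and still so for the second after the job is handed in, with the robot touching nothing.
It also fails if it takes over 48 s, if anything falls off the work surface, if the arm or the gripper's body presses on something with over 40 N, if the wrist force passes 120 N, or if a joint passes its speed limit or range.

### The arm

A 7-joint arm with a two-finger parallel gripper is mounted at the origin on the work surface. World frame = base frame: x ahead of the robot, y to its left, z up, the work surface at z = 0. Lengths are in m, angles in rad, forces in N, time in s.
With the tool pointing down it reaches from about 0.4 to 0.9 m from the base axis. Payload 5.5 kg.
Tool frame: the origin (TCP) lies midway between the tips of the shut fingers; the grasp point (between the pads) lies 19 mm behind it; z points along the fingers, y is the line along which they close (so a half turn about z gives the same grasp; the last joint's range is limited). The gripper opens to 85 mm and grips with 20 to 120 N. Pads are 22 mm wide; open, the fingers measure 114 mm over their backs; the gripper's body (76 mm by 85 mm) begins 54 mm behind the grasp point. The pads swing forward as they close: fully open they stand 13 mm farther back than shut.
Start: joints at [1.427, 0.501, -0.427, 1.55, 0.221, 1.138, -0.21], TCP at [0.257, -0.597, 0.201] pointing down, gripper open.
Joint ranges: [-2.88, 2.88], [-0.31, 2.03], [-1.54, 1.56], [0.2, 2.42], [-1.41, 4.55], [0.19, 2.02], [-2.57, 2.57]. Speed limits (rad/s): [2.57, 2.57, 3.14, 3.14, 3.14, 3.14, 3.14].

### API

Orientations are given as a rotation vector (axis times angle).
In Python, from plant import get_state, camera, calibration, sign_off gives the robot as it stands.
- The arm moves only by the tool servo_tool, never from a script. Its argument "targets" is a list of rows, each an object with "offset": the shift along the tool's x, y, z normalised to -1 to 1, where 1 is 0.15 m, a list of three; "spin": the turn about the tool's z normalised to -1 to 1, where 1 is 45 degrees; "fingers": the opening, from 0 (shut) to 1 (fully open). In form: [{"offset": [dx, dy, dz], "spin": spin, "fingers": fingers}, ...]. A call has 1 to 8 rows; each row shifts and turns the commanded pose from where the row before left it, along the tool's axes as they then stand; what a row does not reach is not made up. A row lasts 1/10 s, in which the tool goes at most 50 mm and 8.59 degrees, less where a joint would pass 70% of its speed; a pose out of reach is approached as far as the arm can. A call with a number of a shift or a turn outside -1 to 1 is refused whole. A call with a gripper value outside its range is refused whole. The fingers move at their own pace and stop on an object; "squeeze" is the grip in N (left out, the last holds). Time passes only in rows, so rows that do not move let the fingers close. It gives the time, the measured TCP pose, the force and the opening at its end, in the units of the state.
- get_state(): the state, without advancing time (a new reading comes with each control period).
- camera(name): name is "scene" or "top" or "wrist"; returns (picture, depth): 400x640x3 uint8, red, green, blue; 400x640 float32, m along the optical axis (not along the pixel's ray), 0 where there is no reading.
- calibration(name): a dict with "mtx" (3x3 intrinsics, pixels), "pose" (4x4, takes a point from camera to world coordinates). Camera axes: x right, y down, z forward; pixel columns grow to the right and rows downward; lengths in m; the calibration is good to about 2 mm. A picture is of the moment at which its call begins: read the wrist's pose just before it. calibration takes no time and is no camera call; for the wrist camera it gives the pose at the moment of the call.
- sign_off(): hands the job in, once; it reports no verdict.
The state is a dict: "t": time; "joints": joint angles; "joint_vel": joint speeds; "joint_efforts": joint torques, N m; "position": TCP position; "orientation": TCP orientation; "ft_force": force on the tool from outside, world axes, zero at the start; "wrist_torque": the same for the moment, N m; "finger_gap": finger opening in m.
Only numpy, scipy, OpenCV 4.12 (cv2) and the standard library are available. Lean on these libraries where they do the work, as an engineer would, in place of code of your own. Each camera call takes 0.05 s, during which the arm holds its last target. There are 200 camera calls.

## Working session

There is one attempt and no reset: what is moved stays moved. The work goes in short steps, Python scripts to look and compute and a tool call to move; the robot and the scene stay as the last step left them, time stands still between calls to the robot, and variables do not carry over. Pictures are saved under pics/ and viewed, on a budget of 10 in all, crops included, one or two more only if the job needs it, and the job is handed in when it is done.

Besides the shell and the picture viewer there is one more tool, called after ">>>" as name([rows], argument=value, ...), one row to a line, values as JSON. servo_tool: Moves the arm, as the interface text tells. Scaled input: -1 to 1 covers 0.15 m each way for a shift and 45 degrees each way for a turn. Its arguments: {"type":"object","properties":{"targets":{"type":"array"},"squeeze":{"type":"number"}},"required":["targets"]}

```bash
mkdir -p pics
cat > h.py <<'E'
import numpy as np, cv2
from plant import get_state, camera, calibration, sign_off
def snap(n,f):
    c=calibration(n); im,d=camera(n); cv2.imwrite(f'pics/{f}.png',im[:,:,::-1]); np.savez(f'pics/{f}.npz',im=im,d=d,K=c['mtx'],T=c['pose']); return im,d,c
def pts(d,K,T):
    v,u=np.mgrid[0:400,0:640]; P=np.stack([(u-K[0,2])/K[0,0]*d,(v-K[1,2])/K[1,1]*d,d],-1)
    return P@T[:3,:3].T+T[:3,3]
def load(f):
    z=np.load(f'pics/{f}.npz'); return z['im'],z['d'],pts(z['d'],z['K'],z['T']),z['K'],z['T']
E
python3 - <<'E'
from h import *
for n in('scene','top'):
    im,d,c=snap(n,n+'0'); print(n,c['pose'].round(3).tolist(),(d>0).mean())
print(get_state())
E
```

```text
scene [[-0.103, 0.647, -0.755, 1.618], [0.995, 0.08, -0.067, 0.073], [0.017, -0.758, -0.652, 1.115], [0.0, 0.0, 0.0, 1.0]] 0.99593359375
top [[0.004, -0.998, 0.056, 0.413], [-1.0, -0.004, 0.013, -0.032], [-0.013, -0.056, -0.998, 1.474], [0.0, 0.0, 0.0, 1.0]] 0.9959765625
{'t': 0.1, 'joints': array([ 1.427207  ,  0.50178928, -0.42678642,  1.55135591,  0.22078773,
        1.13829401, -0.21031973]), 'joint_vel': array([-0.00199456, -0.0032381 ,  0.00023723, -0.00137149, -0.00161986,
        0.0008043 , -0.00119416]), 'joint_efforts': array([-1.08832386e-02, -5.70802152e+01, -5.83864331e+00, -2.81743562e+01,
        1.05299483e-02,  5.47296891e-03,  6.56979580e-06]), 'position': array([ 0.25686744, -0.59634224,  0.19953483]), 'orientation': array([-3.07509428e+00, -6.34239157e-01,  4.59734794e-04]), 'ft_force': array([ 0.38061051,  0.65479331, -0.21365815]), 'wrist_torque': array([-0.04604008, -0.02093018, -0.03731269]), 'finger_gap': 0.08548571945664729}
```

View pics/scene0.png

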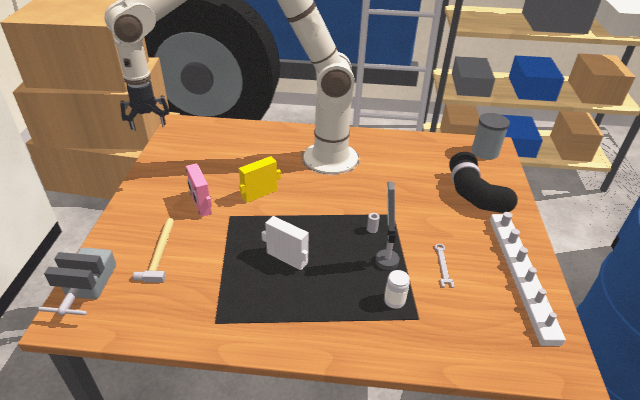

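View pics/top0.png

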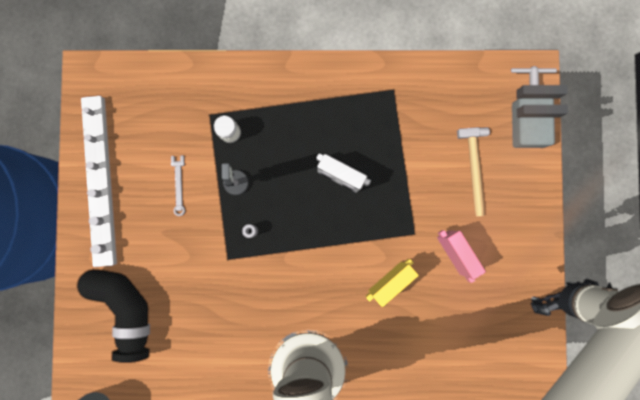

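The silver block on the mat, scene (287,242) and top (343,172), is the candidate. Its look-alikes are the pink block, scene (198,190) and top (461,255), and the yellow block, scene (259,179) and top (393,283). By the description I choose the silver one. The lamp is at scene (388,225), the can at (397,290) and the socket at (373,223).

Run:
```python
from h import *
im,d,P,K,T=load('scene0')
c=np.hstack([cv2.resize(im[205:280,250:325],(400,400),interpolation=2),cv2.resize(im[175:275,360:410],(200,400),interpolation=2)])
cv2.imwrite('pics/crop.png',c[:,:,::-1])
for f,roi in(('scene0',(250,210,325,280)),('top0',(310,145,380,200))):
    im,d,P,K,T=load(f); a,b,e,g=roi
    p=P[b:g,a:e].reshape(-1,3); q=im[b:g,a:e].reshape(-1,3)
    m=(p[:,2]>.02); p=p[m]; print(f,len(p),'zmax',np.percentile(p[:,2],[50,98]))
    for lo,hi in((.125,.145),(.02,.12)):
        s=p[(p[:,2]>lo)&(p[:,2]<hi)]
        if len(s)>10:
            r=cv2.minAreaRect(s[:,:2].astype(np.float32)*1000); print(lo,hi,len(s),r, s.mean(0).round(4))
    if f=='scene0':
        s=p[(p[:,2]>.03)&(p[:,2]<.115)]; u,S,v=np.linalg.svd(s-np.median(s,0),full_matrices=False); print('face normal',v[2],S, np.median(s,0))
# lamp
for f,roi in(('scene0',(370,175,412,275)),('top0',(205,150,255,205))):
    im,d,P,K,T=load(f); a,b,e,g=roi
    p=P[b:g,a:e].reshape(-1,3)
    for lo,hi in((.015,.03),(.05,.1),(.1,.13),(.13,.16),(.16,.2),(.2,.24),(.24,.28),(.28,.32)):
        s=p[(p[:,2]>lo)&(p[:,2]<hi)&(p[:,1]>.1)]
        if len(s)>4: print(f,lo,hi,len(s),np.median(s,0).round(4),s.min(0).round(3),s.max(0).round(3))
# mat
im,d,P,K,T=load('top0')
m=((im.max(2)<60)&(P[:,:,2]<.02)&(P[:,:,2]>-.01)).astype(np.uint8); m[:85]=0;m[265:]=0;m[:,:205]=0;m[:,420:]=0
m=cv2.morphologyEx(m,cv2.MORPH_OPEN,np.ones((3,3)))
print('mat',cv2.minAreaRect((P[m>0][:,:2]*1000).astype(np.float32)))
```

```text
scene0 1599 zmax [0.09815494 0.13947276]
0.125 0.145 507 ((568.7037353515625, -92.24493408203125), (131.2411651611328, 44.57242202758789), 62.123863220214844) [ 0.5725 -0.0906  0.1347]
0.02 0.12 1027 ((576.6752319335938, -96.5630111694336), (162.29014587402344, 47.70341110229492), 71.07746887207031) [ 0.5865 -0.0919  0.0729]
face normal [ 0.90710349 -0.41773701  0.05156591] [1.35023582 0.69680946 0.20364768] [ 0.58806884 -0.09126495  0.07663181]
top0 976 zmax [0.13241663 0.14041986]
0.125 0.145 722 ((566.2642822265625, -91.78577423095703), (129.67044067382812, 41.764259338378906), 61.75796127319336) [ 0.5662 -0.0921  0.1336]
0.02 0.12 235 ((564.4732055664062, -90.4056625366211), (162.22706604003906, 44.872554779052734), 62.01826858520508) [ 0.5549 -0.0877  0.0825]
scene0 0.015 0.03 325 [0.5548 0.2076 0.0253] [0.406 0.159 0.015] [0.584 0.25  0.03 ]
scene0 0.05 0.1 157 [0.4216 0.1791 0.0644] [0.388 0.155 0.051] [0.559 0.223 0.096]
scene0 0.1 0.13 115 [0.6736 0.2215 0.1079] [0.527 0.205 0.101] [0.691 0.257 0.13 ]
scene0 0.13 0.16 49 [0.562  0.2136 0.1379] [0.55  0.204 0.131] [0.57  0.22
[... 310 characters left out ...]
83 0.281] [0.569 0.202 0.307]
top0 0.015 0.03 331 [0.5398 0.2058 0.024 ] [0.511 0.179 0.015] [0.582 0.25  0.03 ]
top0 0.05 0.1 16 [0.5435 0.2074 0.0715] [0.537 0.206 0.053] [0.552 0.212 0.099]
top0 0.1 0.13 25 [0.5368 0.2066 0.1187] [0.528 0.204 0.101] [0.564 0.221 0.127]
top0 0.16 0.2 13 [0.5282 0.2048 0.1812] [0.527 0.197 0.161] [0.533 0.215 0.197]
top0 0.2 0.24 19 [0.5349 0.1931 0.2179] [0.528 0.19  0.202] [0.559 0.207 0.239]
top0 0.24 0.28 25 [0.5296 0.1897 0.266 ] [0.528 0.183 0.241] [0.561 0.204 0.28 ]
top0 0.28 0.32 126 [0.5462 0.1898 0.3007] [0.528 0.182 0.281] [0.566 0.199 0.309]
mat ((574.0714111328125, -7.521270751953125), (432.5157470703125, 553.1470336914062), 7.883578777313232)
```

View pics/crop.png

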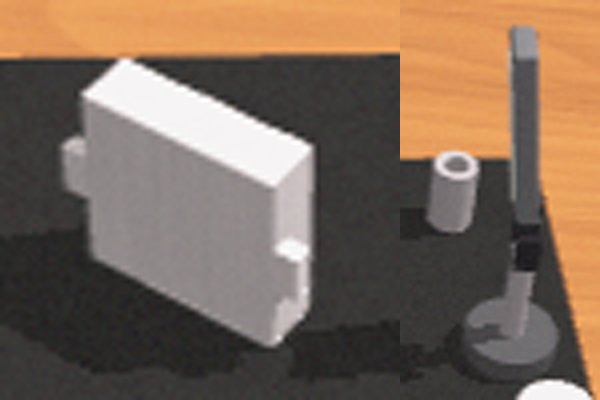

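The crop shows the silver block's plain flat side facing the camera, so its ports face the robot. The lamp head stands nearly straight up. I'll push the block away from the robot at a yaw of about -28°. First comes the spin to align the tool.

>>> servo_tool([
  {"offset":[0,0,0],"spin":0.19,"fingers":0.5},
  {"offset":[0,0,0],"spin":0.19,"fingers":0.5},
  {"offset":[0,0,0],"spin":0.19,"fingers":0.5},
  {"offset":[0,0,0],"spin":0.19,"fingers":0.5},
  {"offset":[0,0,0],"spin":0.19,"fingers":0.5},
  {"offset":[0,0,0],"spin":0.19,"fingers":0.5},
  {"offset":[0,0,0],"spin":0,"fingers":0.5},
])

```text
t: 0.8
position: [0.2571, -0.5965, 0.2]
orientation: [-3.047, 0.761, 0.001]
ft_force: [0.8, -0.6, 1.2]
finger_gap: 0.0425
```

```bash
cat >> h.py <<'E'
def rel(*tg):
    s=get_state(); R=cv2.Rodrigues(s['orientation'])[0]; p=s['position']
    print('t',s['t'],'p',p.round(4),'yaw x',np.degrees(np.arctan2(R[1,0],R[0,0])).round(1),'F',s['ft_force'].round(1),'gap',s['finger_gap'])
    for g in tg: print(g,'->',(R.T@(np.array(g)-p)/.15).round(3))
E
python3 - <<'E'
from h import *
rel((.5,-.0565,.2))
im,d,P,K,T=load('top0')
p=P[150:205,205:255].reshape(-1,3); s=p[p[:,2]>.29]; print('head top',cv2.minAreaRect((s[:,:2]*1000).astype(np.float32)),np.percentile(s[:,2],[5,50,95]))
# post/foot
s=p[(p[:,2]>.018)&(p[:,2]<.03)]; print('foot',cv2.minEnclosingCircle((s[:,:2]*1000).astype(np.float32)))
im,d,P,K,T=load('scene0'); p=P[175:275,375:412].reshape(-1,3)
s=p[(p[:,2]>.15)&(p[:,2]<.30)&(p[:,0]>.552)&(p[:,1]<.23)]; print('tilt dy/dz',np.polyfit(s[:,2],s[:,1],1),'dx/dz',np.polyfit(s[:,2],s[:,0],1))
E
```

```text
t 0.8 p [ 0.2571 -0.5965  0.2   ] yaw x -28.1 F [ 0.8 -0.6  1.2] gap 0.042462769299532216
(0.5, -0.0565, 0.2) -> [-2.640e-01 -3.939e+00  2.000e-03]
head top ((476.74786376953125, 90.40240478515625), (274.2886657714844, 35.76997756958008), 55.19039535522461) [0.29573369 0.30216067 1.47364422]
foot ((545.976318359375, 214.33189392089844), 35.76482391357422)
tilt dy/dz [-0.13190203  0.2309004 ] dx/dz [0.00864598 0.56224691]
```

>>> servo_tool([
  {"offset":[-0.019,-0.28,0],"spin":0,"fingers":0.5},
  {"offset":[-0.019,-0.28,0],"spin":0,"fingers":0.5},
  {"offset":[-0.019,-0.28,0],"spin":0,"fingers":0.5},
  {"offset":[-0.019,-0.28,0],"spin":0,"fingers":0.5},
  {"offset":[-0.019,-0.28,0],"spin":0,"fingers":0.5},
  {"offset":[-0.019,-0.28,0],"spin":0,"fingers":0.5},
  {"offset":[-0.019,-0.28,0],"spin":0,"fingers":0.5},
])

```text
t: 1.5
position: [0.3779, -0.3263, 0.2005]
orientation: [3.05, -0.753, -0.0]
ft_force: [1.1, -0.5, -0.9]
finger_gap: 0.0429
```

>>> servo_tool([
  {"offset":[-0.019,-0.28,0],"spin":0,"fingers":0.5},
  {"offset":[-0.019,-0.28,0],"spin":0,"fingers":0.5},
  {"offset":[-0.019,-0.28,0],"spin":0,"fingers":0.5},
  {"offset":[-0.019,-0.28,0],"spin":0,"fingers":0.5},
  {"offset":[-0.019,-0.28,0],"spin":0,"fingers":0.5},
  {"offset":[-0.019,-0.28,0],"spin":0,"fingers":0.5},
  {"offset":[0,0,0],"spin":0,"fingers":0.5},
])

```text
t: 2.2
position: [0.483, -0.0905, 0.201]
orientation: [-3.051, 0.738, -0.002]
ft_force: [0.0, -0.3, -0.5]
finger_gap: 0.0422
```

Run:
```python
from h import *
rel((.5,-.0565,.2),(.5,-.0565,.113))
im,d,c=snap('wrist','w1')
```

```text
t 2.2 p [ 0.483  -0.0905  0.201 ] yaw x -27.2 F [ 0.  -0.3 -0.5] gap 0.04217847343939028
(0.5, -0.0565, 0.2) -> [-0.003 -0.253  0.008]
(0.5, -0.0565, 0.113) -> [-0.003 -0.251  0.588]
```

View pics/w1.png

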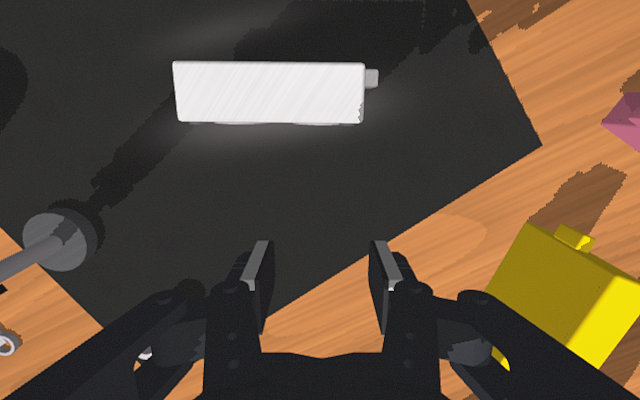

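The wrist view shows the silver block's top edge at (270,92), square to the tool. The port rims just show along its near edge at (240,122) and (315,122), so this is the port side. I'll centre on it and descend.

>>> servo_tool([
  {"offset":[0,-0.125,0],"spin":0.02,"fingers":0.5},
  {"offset":[0,-0.125,0],"spin":0,"fingers":0.5},
  {"offset":[0,0,0.2],"spin":0,"fingers":0.5},
  {"offset":[0,0,0.2],"spin":0,"fingers":0.5},
  {"offset":[0,0,0.18],"spin":0,"fingers":0.5},
  {"offset":[0,0,0],"spin":0,"fingers":0.5},
])

```text
t: 2.85
position: [0.4948, -0.0658, 0.1101]
orientation: [3.041, -0.782, -0.012]
ft_force: [-1.1, -0.7, -0.2]
finger_gap: 0.043
```

Run:
```python
from h import *
rel((.5387,-.0773,.113),(.566,-.092,.113))
```

```text
t 2.85 p [ 0.4948 -0.0658  0.1101] yaw x -28.8 F [-1.1 -0.7 -0.2] gap 0.043027626109465096
(0.5387, -0.0773, 0.113) -> [ 0.293 -0.074 -0.021]
(0.566, -0.092, 0.113) -> [ 0.5   -0.076 -0.023]
```

>>> servo_tool([
  {"offset":[0.1,-0.075,-0.03],"spin":0,"fingers":0.5},
  {"offset":[0.1,0,0],"spin":0,"fingers":0.5},
  {"offset":[0.04,0,0],"spin":0,"fingers":0.5},
  {"offset":[0.03,0,0],"spin":0,"fingers":0.5},
  {"offset":[0.03,0,0],"spin":0,"fingers":0.5},
  {"offset":[0.03,0,0],"spin":0,"fingers":0.5},
])

```text
t: 3.45
position: [0.5471, -0.0788, 0.1182]
orientation: [3.042, -0.783, -0.0]
ft_force: [0.0, 0.6, -0.5]
finger_gap: 0.0425
```

>>> servo_tool([
  {"offset":[0.03,0,0],"spin":0,"fingers":0.5},
  {"offset":[0.03,0,0],"spin":0,"fingers":0.5},
  {"offset":[0.03,0,0],"spin":0,"fingers":0.5},
])

```text
t: 3.75
position: [0.5594, -0.0852, 0.118]
orientation: [3.042, -0.783, -0.0]
ft_force: [-0.3, -0.6, 0.7]
finger_gap: 0.0423
```

Run:
```python
from h import *
rel((.566,-.092,.113))
im,d,c=snap('scene','s1'); P=pts(d,c['mtx'],c['pose'])
p=P[205:285,245:325].reshape(-1,3); p=p[(p[:,2]>.02)&(im[205:285,245:325].reshape(-1,3).min(1)>90)]
print(len(p),np.percentile(p[:,2],[50,90,98]),p.mean(0))
```

```text
t 3.75 p [ 0.5594 -0.0852  0.118 ] yaw x -28.9 F [-0.3 -0.6  0.7] gap 0.04228493086004204
(0.566, -0.092, 0.113) -> [0.06  0.019 0.033]
1625 [0.10005777 0.137038   0.17155187] [ 0.59032378 -0.08990584  0.10399306]
```

Run:
```python
from h import *
im,_,_,_,_=load('s1'); cv2.imwrite('pics/c1.png',cv2.resize(im[150:290,220:360,::-1],(560,560),interpolation=2))
```

```text
(no output)
```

View pics/c1.png

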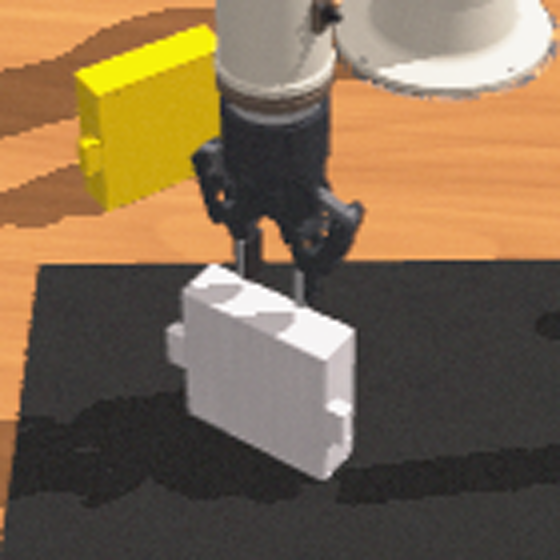

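The crop shows both fingertips, at (240,260) and (298,290), against the back top edge and centred, with the block leaning. I'll keep pushing.

>>> servo_tool([
  {"offset":[0.03,0,0],"spin":0,"fingers":0.5},
  {"offset":[0.03,0,0],"spin":0,"fingers":0.5},
  {"offset":[0.03,0,0],"spin":0,"fingers":0.5},
  {"offset":[0.03,0,0],"spin":0,"fingers":0.5},
  {"offset":[0.03,0,0],"spin":0,"fingers":0.5},
])

```text
t: 4.3
position: [0.5793, -0.0961, 0.118]
orientation: [-3.042, 0.784, -0.0]
ft_force: [0.1, 0.0, 0.5]
finger_gap: 0.0431
```

Run:
```python
from h import *
rel()
im,d,c=snap('scene','s2'); P=pts(d,c['mtx'],c['pose'])
p=P[205:300,235:335].reshape(-1,3); p=p[(p[:,2]>.02)&(im[205:300,235:335].reshape(-1,3).min(1)>90)]
print(len(p),np.percentile(p[:,2],[50,90,98]),p.mean(0))
```

```text
t 4.3 p [ 0.5793 -0.0961  0.118 ] yaw x -28.9 F [0.1 0.  0.5] gap 0.04305734838125046
1573 [0.09742375 0.13696728 0.24745221] [ 0.59119078 -0.08945952  0.10350661]
```

Run:
```python
from h import *
im,_,_,_,_=load('s2'); cv2.imwrite('pics/c2.png',cv2.resize(im[180:290,220:360,::-1],(700,550),interpolation=2))
im,d,P,K,T=load('s2'); p=P[205:300,235:335].reshape(-1,3); q=im[205:300,235:335].reshape(-1,3)
im0,d0,P0,_,_=load('scene0'); p0=P0[205:300,235:335].reshape(-1,3)
for a in (p0,p):
    for z in(.04,.06,.08,.1,.12): s=a[(abs(a[:,2]-z)<.008)&(abs(a[:,1]+.09)<.02)]; print(z,s[:,0].mean().round(4),len(s))
```

```text
0.04 0.5899 41
0.06 0.5904 47
0.08 0.5909 46
0.1 0.5897 41
0.12 0.5905 51
0.04 0.5894 43
0.06 0.5905 44
0.08 0.5904 43
0.1 0.5897 44
0.12 0.5897 51
```

View pics/c2.png

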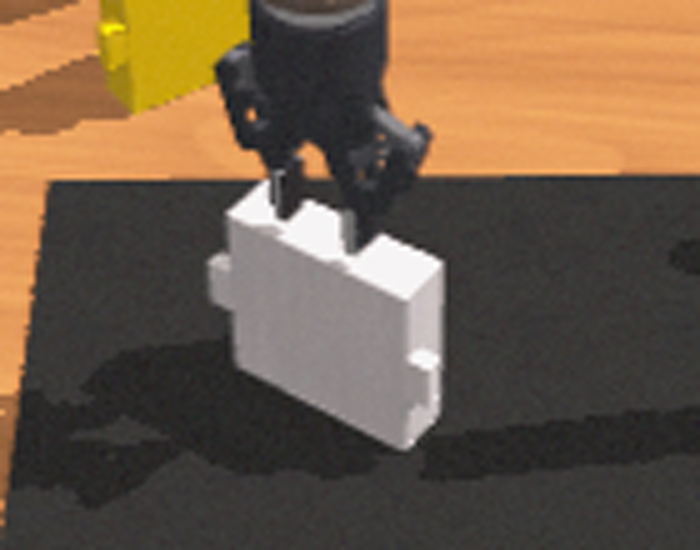

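The crop shows the half-open tips hovering over the block's top at (280,210) and (345,248). They stand farther back than I assumed, and the block hasn't moved. I'll back off, shut the fingers so their tips sit at the TCP, and go lower.

>>> servo_tool([
  {"offset":[0,0,-0.1],"spin":0,"fingers":0.5},
  {"offset":[-0.24,0,0],"spin":0,"fingers":0.5},
  {"offset":[-0.24,0,0],"spin":0,"fingers":0},
  {"offset":[0,0,0],"spin":0,"fingers":0},
  {"offset":[0,0,0.09],"spin":0,"fingers":0},
  {"offset":[0,0,0.06],"spin":0,"fingers":0},
  {"offset":[0,0,0],"spin":0,"fingers":0},
])

```text
t: 5.05
position: [0.5153, -0.0616, 0.1089]
orientation: [3.042, -0.785, -0.004]
ft_force: [0.6, 0.6, 0.3]
finger_gap: -0.0
```

Run:
```python
from h import *
rel((.5387,-.0773,.11),(.566,-.092,.11))
```

```text
t 5.05 p [ 0.5153 -0.0616  0.1089] yaw x -28.9 F [0.6 0.6 0.3] gap -4.9294131909889146e-05
(0.5387, -0.0773, 0.11) -> [ 0.187  0.016 -0.008]
(0.566, -0.092, 0.11) -> [ 0.394  0.014 -0.008]
```

>>> servo_tool([
  {"offset":[0.08,0.015,0],"spin":0,"fingers":0},
  {"offset":[0.08,0,0],"spin":0,"fingers":0},
  {"offset":[0.03,0,0],"spin":0,"fingers":0},
  {"offset":[0.03,0,0],"spin":0,"fingers":0},
  {"offset":[0.03,0,0],"spin":0,"fingers":0},
  {"offset":[0.03,0,0],"spin":0,"fingers":0},
])

```text
t: 5.65
position: [0.5518, -0.0834, 0.1105]
orientation: [-3.042, 0.783, 0.0]
ft_force: [-0.3, -0.1, -0.4]
finger_gap: -0.0001
```

```bash
cat >> h.py <<'E'
def prof():
    im,d=camera('scene'); c=calibration('scene'); P=pts(d,c['mtx'],c['pose'])[205:310,225:335].reshape(-1,3)
    a=P[(im[205:310,225:335].reshape(-1,3).min(1)>80)&(P[:,2]>.012)]
    for z in(.02,.04,.06,.08,.1,.12): s=a[(abs(a[:,2]-z)<.008)&(abs(a[:,1]+.09)<.02)]; print(z,s[:,0].mean().round(4) if len(s) else None,len(s))
    return im
E
python3 - <<'E'
from h import *
rel((.566,-.092,.11)); prof()
E
```

```text
t 5.65 p [ 0.5518 -0.0834  0.1105] yaw x -28.9 F [-0.3 -0.1 -0.4] gap -6.397752011208738e-05
(0.566, -0.092, 0.11) -> [0.11  0.004 0.004]
0.02 0.5897 43
0.04 0.59 44
0.06 0.5903 47
0.08 0.5903 40
0.1 0.5895 51
0.12 0.5902 46
```

Run:
```python
from h import *
a,_,_=snap('wrist','w3'); b,_,_=snap('scene','s3')
cv2.imwrite('pics/c3.png',np.hstack([cv2.resize(a,(400,250)),cv2.resize(b[190:265,260:380],(400,250),interpolation=2)])[:,:,::-1])
```

```text
(no output)
```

View pics/c3.png

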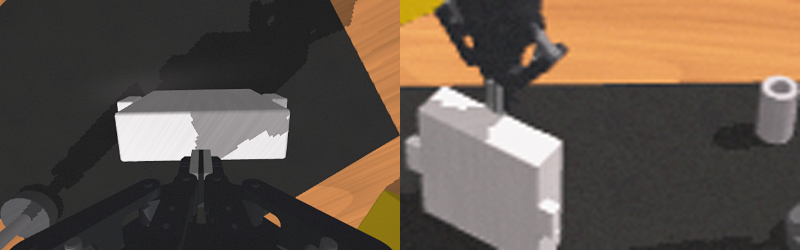

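The left half shows the shut fingertips at (200,152), right at the block's near top edge. The right half shows them at (495,110), ending at the rear edge, so this is about the point of contact. I'll carry on slowly.

>>> servo_tool([
  {"offset":[0.03,0,0],"spin":0,"fingers":0},
  {"offset":[0.03,0,0],"spin":0,"fingers":0},
  {"offset":[0.03,0,0],"spin":0,"fingers":0},
  {"offset":[0,0,0],"spin":0,"fingers":0},
])

```text
t: 6.2
position: [0.5641, -0.0904, 0.1106]
orientation: [-3.042, 0.785, -0.001]
ft_force: [-0.0, -1.0, 0.0]
finger_gap: -0.0
```

Run:
```python
from h import *
rel((.566,-.092,.11)); prof()
c=calibration('wrist'); im,d=camera('wrist'); P=pts(d,c['mtx'],c['pose']); R=cv2.Rodrigues(get_state()['orientation'])[0]; q=(P-get_state()['position'])@R
m=(abs(q[:,:,1])<.02)&(abs(q[:,:,0])<.03)&(abs(q[:,:,2])<.06)&(d>0)
for z in np.arange(-.05,.03,.01):
    s=q[m&(abs(q[:,:,2]-z)<.005)]; print(z.round(2),len(s),s.min(0).round(3) if len(s) else '',s.max(0).round(3) if len(s) else '')
```

```text
t 6.2 p [ 0.5641 -0.0904  0.1106] yaw x -28.9 F [-0. -1.  0.] gap -8.617693479130627e-06
(0.566, -0.092, 0.11) -> [0.016 0.003 0.004]
0.02 0.5899 42
0.04 0.5896 44
0.06 0.5897 44
0.08 0.5903 43
0.1 0.5903 44
0.12 0.5897 53
-0.05 743 [ 0.006 -0.013 -0.055] [ 0.012  0.014 -0.045]
-0.04 550 [ 0.006 -0.013 -0.045] [ 0.012  0.014 -0.035]
-0.03 12 [ 0.01  -0.006 -0.035] [ 0.011  0.006 -0.034]
-0.02 4288 [-0.016 -0.02  -0.025] [ 0.024  0.02  -0.015]
-0.01 437 [ 0.023 -0.02  -0.015] [ 0.024  0.02  -0.005]
0.0 371 [ 0.023 -0.02  -0.005] [0.024 0.02  0.005]
0.01 324 [ 0.023 -0.02   0.005] [0.024 0.02  0.015]
0.02 263 [ 0.023 -0.02   0.015] [0.024 0.02  0.025]
```

The wrist depth shows the fingertips ending about 34 mm behind the reported TCP, so they are still above the block, which hasn't moved. I'll back off, lower by that much and check the tip height again.

>>> servo_tool([
  {"offset":[0,0,-0.05],"spin":0,"fingers":0},
  {"offset":[-0.2,0,0],"spin":0,"fingers":0},
  {"offset":[-0.2,0,0],"spin":0,"fingers":0},
  {"offset":[0,0,0.14],"spin":0,"fingers":0},
  {"offset":[0,0,0.14],"spin":0,"fingers":0},
  {"offset":[0,0,0],"spin":0,"fingers":0},
])

```text
t: 6.9
position: [0.5087, -0.0608, 0.0746]
orientation: [3.042, -0.783, -0.006]
ft_force: [-1.2, -0.2, 0.6]
finger_gap: -0.0004
```

Run:
```python
from h import *
rel((.566,-.092,.11))
c=calibration('wrist'); im,d=camera('wrist'); s0=get_state(); P=pts(d,c['mtx'],c['pose']); R=cv2.Rodrigues(s0['orientation'])[0]; q=(P-s0['position'])@R
m=(abs(q[:,:,1])<.02)&(abs(q[:,:,0])<.03)&(abs(q[:,:,2])<.06)&(d>0)
for z in np.arange(-.05,.03,.01):
    s=q[m&(abs(q[:,:,2]-z)<.005)]; print(z.round(2),len(s),s.min(0).round(3) if len(s) else '',s.max(0).round(3) if len(s) else '')
cv2.imwrite('pics/w4.png',im[:,:,::-1])
b,d,c=snap('scene','s4'); 
# cross-check: fingertip in scene image: project reported TCP
for g in ((0,0,0),(0,0,-.034)):
    X=R@np.array(g)+s0['position']; C=np.linalg.inv(c['pose'])@np.r_[X,1]; uv=c['mtx']@C[:3]; print(X.round(3),(uv[:2]/uv[2]).round(1),C[2])
cv2.imwrite('pics/c4.png',np.hstack([cv2.resize(im,(400,300)),cv2.resize(b[180:255,250:350],(400,300),interpolation=2)])[:,:,::-1])
```

```text
t 6.9 p [ 0.5087 -0.0608  0.0746] yaw x -28.9 F [-1.2 -0.2  0.6] gap -0.0003783342412902997
(0.566, -0.092, 0.11) -> [ 0.434 -0.002 -0.238]
-0.05 780 [ 0.005 -0.013 -0.055] [ 0.01   0.014 -0.045]
-0.04 594 [ 0.005 -0.013 -0.045] [ 0.011  0.014 -0.035]
-0.03 51 [ 0.005 -0.011 -0.035] [ 0.01   0.011 -0.033]
-0.02 0  
-0.01 0  
0.0 0  
0.01 0  
0.02 0  
[ 0.51  -0.061  0.076] [299.5 229.8] 1.5235271245803865
[ 0.51  -0.061  0.11 ] [299.6 221.6] 1.5012991893888117
```

View pics/c4.png

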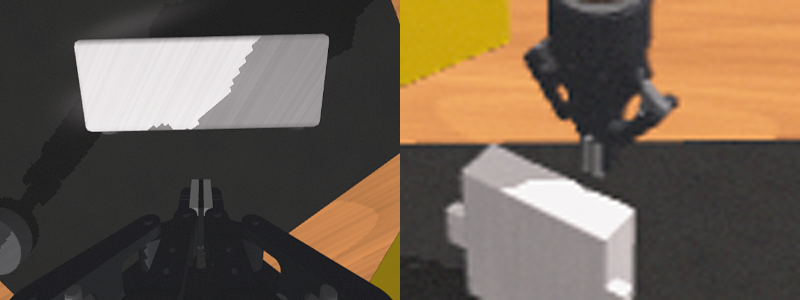

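Both views agree. The scene crop puts the tip at (595,172), full-image (299,223), which matches the 34 mm offset. The tip is really at about 0.109 m and the block is untouched. Now I'll push.

>>> servo_tool([
  {"offset":[0.1,0,0],"spin":0,"fingers":0},
  {"offset":[0.09,0,0],"spin":0,"fingers":0},
  {"offset":[0.03,0,0],"spin":0,"fingers":0},
  {"offset":[0.03,0,0],"spin":0,"fingers":0},
  {"offset":[0.03,0,0],"spin":0,"fingers":0},
  {"offset":[0.03,0,0],"spin":0,"fingers":0},
])

```text
t: 7.6
position: [0.5516, -0.0832, 0.0762]
orientation: [-3.042, 0.783, 0.0]
ft_force: [-0.9, 0.6, 1.1]
finger_gap: -0.0004
```

Run:
```python
from h import *
rel((.566,-.092,.11)); prof()
```

```text
t 7.6 p [ 0.5516 -0.0832  0.0762] yaw x -28.9 F [-0.9  0.6  1.1] gap -0.00041294749902648695
(0.566, -0.092, 0.11) -> [ 0.113  0.005 -0.225]
0.02 0.5919 37
0.04 0.5959 36
0.06 0.5976 38
0.08 0.6008 43
0.1 0.6047 41
0.12 0.6079 39
```

The block is tipping, with a lean of about 9° and its foot in place. I'll go on until it goes over.

>>> servo_tool([
  {"offset":[0.025,0,0],"spin":0,"fingers":0},
  {"offset":[0.025,0,0],"spin":0,"fingers":0},
  {"offset":[0.025,0,0],"spin":0,"fingers":0},
  {"offset":[0.025,0,0],"spin":0,"fingers":0},
  {"offset":[0.025,0,0],"spin":0,"fingers":0},
  {"offset":[0,0,0],"spin":0,"fingers":0},
  {"offset":[0,0,0],"spin":0,"fingers":0},
])

```text
t: 8.35
position: [0.5679, -0.0925, 0.0759]
orientation: [-3.042, 0.784, 0.0]
ft_force: [-1.0, -0.5, 0.1]
finger_gap: -0.0004
```

Run:
```python
from h import *
rel((.566,-.092,.11)); prof()
```

```text
t 8.35 p [ 0.5679 -0.0925  0.0759] yaw x -28.9 F [-1.  -0.5  0.1] gap -0.00037484085492055707
(0.566, -0.092, 0.11) -> [-0.013  0.003 -0.227]
0.02 0.6025 5
0.04 0.6188 7
0.06 0.6333 6
0.08 0.6479 7
0.1 0.6628 14
0.12 0.6507 144
```

Going over now. I'll give it a moment.

>>> servo_tool([
  {"offset":[0.02,0,0],"spin":0,"fingers":0},
  {"offset":[0,0,0],"spin":0,"fingers":0},
  {"offset":[0,0,0],"spin":0,"fingers":0},
  {"offset":[0,0,0],"spin":0,"fingers":0},
])

```text
t: 8.8
position: [0.5705, -0.0938, 0.076]
orientation: [-3.042, 0.784, 0.0]
ft_force: [-0.5, -0.0, 0.3]
finger_gap: 0.0001
```

Run:
```python
from h import *
rel(); im=prof(); cv2.imwrite('pics/s5.png',cv2.resize(im[150:330,200:420,::-1],(770,630-30),interpolation=2))
```

```text
t 8.8 p [ 0.5705 -0.0938  0.076 ] yaw x -28.9 F [-0.5 -0.   0.3] gap 0.0001253212434203018
0.02 0.6977 80
0.04 0.6627 276
0.06 0.6507 14
0.08 None 0
0.1 None 0
0.12 0.5813 17
```

View pics/s5.png

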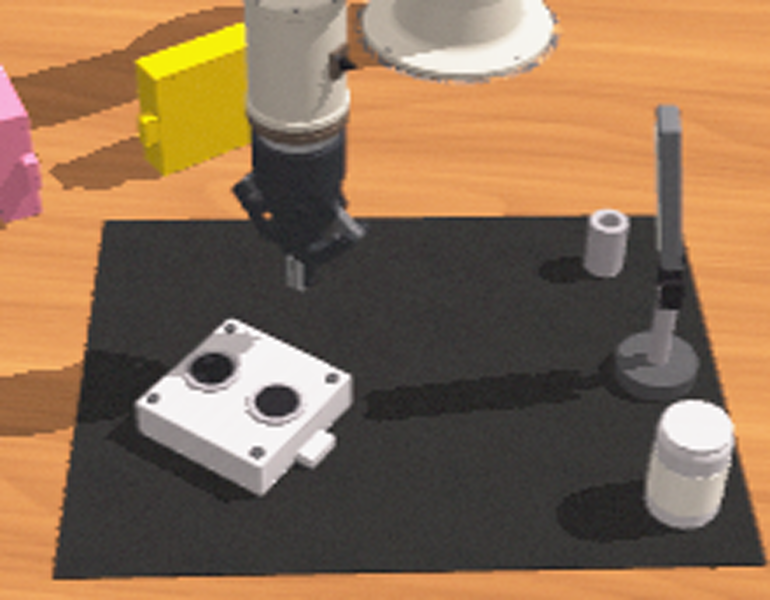

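The housing lies flat on the mat with both ports up, at (212,370) and (275,400), and the other things haven't moved. Next is the lamp: measure its head heading and climb above it.

>>> servo_tool([
  {"offset":[-0.1,-0.1,-0.25],"spin":0,"fingers":0},
  {"offset":[0,0,-0.33],"spin":0,"fingers":0},
  {"offset":[0,0,-0.33],"spin":0,"fingers":0},
  {"offset":[0,0,-0.33],"spin":0,"fingers":0},
  {"offset":[0,0,-0.33],"spin":0,"fingers":0},
  {"offset":[0,0,-0.2],"spin":0,"fingers":0},
  {"offset":[0,0,0],"spin":0,"fingers":0},
])

```text
t: 9.55
position: [0.5675, -0.0732, 0.3473]
orientation: [-3.042, 0.783, -0.015]
ft_force: [0.4, 0.0, -0.1]
finger_gap: -0.0004
```

Run:
```python
from h import *
rel()
im,d,P,K,T=load('top0')
p=P[150:205,205:255].reshape(-1,3); s=p[(p[:,2]>.292)&(p[:,2]<.32)]; print('head top',len(s),cv2.minAreaRect((s[:,:2]*1000).astype(np.float32)),s.mean(0))
im,d,P,K,T=load('scene0'); p=P[170:275,370:412].reshape(-1,3); s=p[(p[:,2]>.299)&(p[:,2]<.312)];print(cv2.minAreaRect((s[:,:2]*1000).astype(np.float32)),s.mean(0))
```

```text
t 9.55 p [ 0.5675 -0.0732  0.3473] yaw x -28.9 F [ 0.4  0.  -0.1] gap -0.00039593600650627447
head top 114 ((547.2581787109375, 190.89834594726562), (38.03557205200195, 16.94797706604004), 2.131169319152832) [0.54643326 0.19053632 0.3014266 ]
((547.9534912109375, 191.65585327148438), (16.692569732666016, 39.9190673828125), 88.18229675292969) [0.55146377 0.19131559 0.30365242]
```

>>> servo_tool([
  {"offset":[0,0,0],"spin":-0.16,"fingers":0},
  {"offset":[0,0,0],"spin":-0.16,"fingers":0},
  {"offset":[0,0,0],"spin":-0.16,"fingers":0},
  {"offset":[0,0,0],"spin":-0.16,"fingers":0},
  {"offset":[-0.03,-0.3,0],"spin":0,"fingers":0},
  {"offset":[-0.03,-0.3,0],"spin":0,"fingers":0},
  {"offset":[-0.03,-0.3,0],"spin":0,"fingers":0},
  {"offset":[-0.03,-0.3,0],"spin":0,"fingers":0},
])

```text
t: 10.35
position: [0.5461, 0.1079, 0.3406]
orientation: [3.141, -0.003, -0.002]
ft_force: [1.4, 0.7, -0.2]
finger_gap: 0.0001
```

Run:
```python
from h import *
rel((.546,.29,.34))
```

```text
t 10.35 p [0.5461 0.1079 0.3406] yaw x -0.1 F [ 1.4  0.7 -0.2] gap 0.00011115169553908303
(0.546, 0.29, 0.34) -> [-0.003 -1.214  0.004]
```

>>> servo_tool([
  {"offset":[0,-0.3,0],"spin":0,"fingers":0},
  {"offset":[0,-0.3,0],"spin":0,"fingers":0},
  {"offset":[0,-0.3,0],"spin":0,"fingers":0},
  {"offset":[0,-0.3,0],"spin":0,"fingers":0},
  {"offset":[0,0,0],"spin":0,"fingers":0},
  {"offset":[0,0,0.3],"spin":0,"fingers":0},
  {"offset":[0,0,0.3],"spin":0,"fingers":0},
  {"offset":[0,0,0.24],"spin":0,"fingers":0},
])

```text
t: 11.15
position: [0.5461, 0.2852, 0.2122]
orientation: [3.14, -0.002, -0.003]
ft_force: [0.6, -0.5, -0.7]
finger_gap: -0.0
```

Run:
```python
from h import *
rel((.546,.29,.215))
# tip path (world, reported TCP = tip z-0.034), trailing -f side; pad half thickness .013 in y
H=np.array([.546,.2143,.124])
for th in np.radians([10,20,30,40,50,60,70,80,90]):
    f=np.array([0,-1,0]);z=np.array([0,0,1]); r=.13
    c=H+r*(np.sin(th)*f+np.cos(th)*z)+.009*(-np.cos(th)*f+np.sin(th)*z)
    print(int(np.degrees(th).round()),'contact y,z',c[1:].round(4),'TCP y,z', (c[1]+.013*np.cos(th)**.5).round(4),(c[2]-.034).round(4))
im,d,c=snap('scene','s6')
```

```text
t 11.15 p [0.5461 0.2852 0.2122] yaw x -0.1 F [ 0.6 -0.5 -0.7] gap -4.051803376938834e-05
(0.546, 0.29, 0.215) -> [-0.001 -0.032 -0.018]
10 contact y,z [0.2006 0.2536] TCP y,z 0.2135 0.2196
20 contact y,z [0.1783 0.2492] TCP y,z 0.1909 0.2152
30 contact y,z [0.1571 0.2411] TCP y,z 0.1692 0.2071
40 contact y,z [0.1376 0.2294] TCP y,z 0.149 0.1954
50 contact y,z [0.1205 0.2145] TCP y,z 0.1309 0.1805
60 contact y,z [0.1062 0.1968] TCP y,z 0.1154 0.1628
70 contact y,z [0.0952 0.1769] TCP y,z 0.1028 0.1429
80 contact y,z [0.0878 0.1554] TCP y,z 0.0933 0.1214
90 contact y,z [0.0843 0.133 ] TCP y,z 0.0843 0.099
```

>>> servo_tool([
  {"offset":[0,0.24,0],"spin":0,"fingers":0},
  {"offset":[0,0.23,0],"spin":0,"fingers":0},
  {"offset":[0,0.08,0],"spin":0,"fingers":0},
  {"offset":[0,0.08,0],"spin":0,"fingers":0},
  {"offset":[0,0.07,0.01],"spin":0,"fingers":0},
  {"offset":[0,0.07,0.02],"spin":0,"fingers":0},
  {"offset":[0,0.07,0.04],"spin":0,"fingers":0},
  {"offset":[0,0.07,0.04],"spin":0,"fingers":0},
])

```text
t: 12.0
position: [0.5473, 0.1499, 0.1988]
orientation: [-3.141, 0.001, -0.001]
ft_force: [0.9, 1.4, 0.8]
finger_gap: 0.0001
```

```bash
cat >> h.py <<'E'
def lamp():
    im,d=camera('scene'); c=calibration('scene'); P=pts(d,c['mtx'],c['pose']).reshape(-1,3); q=im.reshape(-1,3)
    g=(q.max(1).astype(int)-q.min(1)<30)&(q.max(1)>60)&(q.max(1)<190)
    s=P[(P[:,0]>.555)&(P[:,0]<.572)&(P[:,1]>.0)&(P[:,1]<.215)&(P[:,2]>.105)&g]
    v=s[:,1:]-[.2143,.124]; v=v[(np.hypot(*v.T)>.05)&(np.hypot(*v.T)<.185)]
    th=np.degrees(np.arctan2(-v[:,0],v[:,1])); print('lamp',len(v),np.percentile(th,[10,50,90]).round(1)); return im
E
python3 - <<'E'
from h import *
rel(); im=lamp(); cv2.imwrite('pics/s7.png',im[:,:,::-1])
E
```

```text
t 12.0 p [0.5473 0.1499 0.1988] yaw x -0.0 F [0.9 1.4 0.8] gap 0.00010024138276588686
lamp 348 [26.9 34.6 39.2]
```

It's folding, now at about 36°. I'll keep following the arc.

>>> servo_tool([
  {"offset":[0,0.06,0.05],"spin":0,"fingers":0},
  {"offset":[0,0.06,0.06],"spin":0,"fingers":0},
  {"offset":[0,0.05,0.06],"spin":0,"fingers":0},
  {"offset":[0,0.05,0.06],"spin":0,"fingers":0},
  {"offset":[0,0.04,0.07],"spin":0,"fingers":0},
  {"offset":[0,0.04,0.07],"spin":0,"fingers":0},
  {"offset":[0,0.03,0.07],"spin":0,"fingers":0},
])

```text
t: 12.75
position: [0.5467, 0.1, 0.1319]
orientation: [-3.142, 0.003, 0.001]
ft_force: [0.4, 0.9, 1.1]
finger_gap: 0.0002
```

Run:
```python
from h import *
rel((.546,.0843,.099)); im=lamp(); cv2.imwrite('pics/s8.png',cv2.resize(im[150:330,240:460,::-1],(733,600),interpolation=2))
```

```text
t 12.75 p [0.5467 0.1    0.1319] yaw x -0.1 F [0.4 0.9 1.1] gap 0.00024365221782982093
(0.546, 0.0843, 0.099) -> [-0.004  0.105  0.219]
lamp 359 [60.6 71.8 76.9]
```

>>> servo_tool([
  {"offset":[0,0.03,0.06],"spin":0,"fingers":0},
  {"offset":[0,0.03,0.06],"spin":0,"fingers":0},
  {"offset":[0,0.02,0.05],"spin":0,"fingers":0},
  {"offset":[0,0.02,0.02],"spin":0,"fingers":0},
])

```text
t: 13.2
position: [0.5464, 0.0851, 0.1035]
orientation: [3.141, -0.002, -0.002]
ft_force: [0.7, 0.4, 1.5]
finger_gap: 0.0002
```

>>> servo_tool([
  {"offset":[0,0,0.01],"spin":0,"fingers":0},
  {"offset":[0,0,0.01],"spin":0,"fingers":0},
])

```text
t: 13.4
position: [0.5468, 0.0848, 0.1021]
orientation: [3.14, -0.003, -0.001]
ft_force: [-4.6, -2.0, 16.3]
finger_gap: 0.0
```

Run:
```python
from h import *
rel((.546,.0843,.099)); im=lamp()
```

```text
t 13.4 p [0.5468 0.0848 0.1021] yaw x -0.1 F [-4.6 -2.  16.3] gap 4.297097592158504e-05
(0.546, 0.0843, 0.099) -> [-0.006  0.003  0.021]
lamp 353 [74.7 85.5 91.1]
```

The force rose to 16 N, far above the hinge's 2 N of friction, so the head is at its stop. I'll retreat upward and look.

>>> servo_tool([
  {"offset":[0,0,-0.1],"spin":0,"fingers":0},
  {"offset":[0,0,-0.3],"spin":0,"fingers":0},
  {"offset":[0,0,-0.3],"spin":0,"fingers":0},
  {"offset":[-0.2,0,-0.3],"spin":0,"fingers":0},
  {"offset":[-0.2,0,-0.2],"spin":0,"fingers":0},
  {"offset":[0,0,0],"spin":0,"fingers":0},
])

```text
t: 14.05
position: [0.4892, 0.0877, 0.2837]
orientation: [3.14, 0.002, 0.013]
ft_force: [0.8, 0.7, 1.2]
finger_gap: -0.0002
```

Run:
```python
from h import *
rel(); lamp(); im,d,c=snap('scene','s9'); P=pts(d,c['mtx'],c['pose']).reshape(-1,3)
s=P[(abs(P[:,0]-.547)<.014)&(P[:,1]>.04)&(P[:,1]<.18)&(P[:,2]>.11)&(P[:,2]<.18)]; k=np.polyfit(s[:,1],s[:,2],1); print('head top slope deg',np.degrees(np.arctan(k[0])),'z',np.polyval(k,.1),len(s))
s=P[(P[:,0]>.58)&(P[:,0]<.73)&(P[:,1]>-.23)&(P[:,1]<-.04)&(P[:,2]>.03)&(P[:,2]<.15)]; print('housing z',np.percentile(s[:,2],[2,50,98]),s.mean(0))
cv2.imwrite('pics/s9c.png',cv2.resize(im[130:330,180:460,::-1],(784,560),interpolation=2))
```

```text
t 14.05 p [0.4892 0.0877 0.2837] yaw x 0.1 F [0.8 0.7 1.2] gap -0.0002105266109735689
lamp 308 [81.9 85.9 91.2]
head top slope deg 0.43689009919485994 z 0.13478942693351192 291
housing z [0.03212832 0.04629681 0.05289807] [ 0.65575292 -0.13089025  0.04567834]
```

View pics/s9c.png

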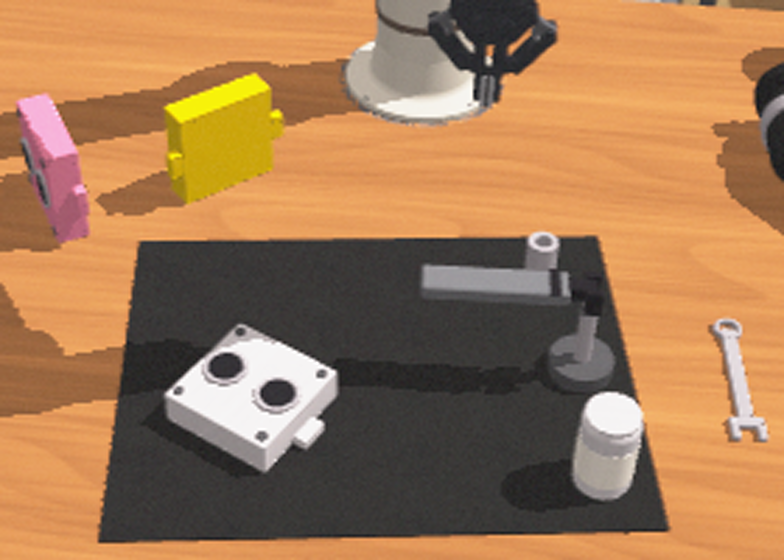

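The head is level at (490,283), the housing is flat with its ports up at (225,366) and (275,392), and the bystanders are in place. I'll hand it in.

```bash
python3 -c "
from h import *
print(sign_off())"
```

```text
the job is handed in; nothing more can be done
None
```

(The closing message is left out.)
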